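Point out the mouldy culture dish and reject it

TASK

One of the three culture dishes on the bench has a big dark green mould spot: point it out to the overhead camera by holding the fingertips still about 2 cm above that spot for three seconds, without touching any dish. Then log the reject by pressing the red button fully down with the fingertips and letting it come back up. Do not press the blue button, and do not move or pick up the dishes or the other things on the bench.

Things in the scene. Friction and masses are not known exactly. Their poses are not given: they have to be found in the camera images.
- mould (a point): point on top of the lid (15 mm above the bench) straight above the dark green mould spot, 24 mm across, in the mouldy dish: a closed round culture dish, 90 mm across and 15 mm high, loose on the bench, clear lid over straw-coloured jelly with small cream dots; the spot lies 26 mm from the dish's centre, along this frame's +x; z is up
- orange_spot (a point): point on top of the lid (15 mm above the bench) straight above the orange spot, 24 mm across, in another dish, not the one to point at: a closed round culture dish, 90 mm across and 15 mm high, loose on the bench, clear lid over straw-coloured jelly with small cream dots; the spot lies 26 mm from the dish's centre, along this frame's +x; z is up
- cream_top (a point): centre of the top of the lid (15 mm above the bench) of the third dish, which has only cream dots, not the one to point at: a closed round culture dish, 90 mm across and 15 mm high, loose on the bench, clear lid over straw-coloured jelly with small cream dots; z is up
- red_button (a joint): travel of the red reject button, in m: 0 up, 0.006 fully down; a spring returns it, fully down takes about 5 N
- red_button_top (a point): centre of the top face of the red button, a round cap 44 mm across, its top 22 mm above the bench, on a low grey round housing 60 mm across and 12 mm high fixed to the bench; it is pressed straight down 6 mm; z is up
- blue_button (a joint): travel of the blue pass button, in m: 0 up, 0.006 fully down; not to be pressed
- blue_button_top (a point): centre of the top face of the blue button, same make and size as the red one, in its own grey housing fixed to the bench; z is up
- reagent_mid (a point): centre, half-way up, of a loose amber bottle with a white cap, 60 mm across, 130 mm high, standing on the bench; to be left alone
- weight_mid (a point): centre, half-way up, of a loose brass balance weight, 32 mm across, 50 mm high; to be left alone
- beaker_mid (a point): centre, half-way up, of a loose empty clear beaker, 66 mm across, 85 mm high; to be left alone

How it is judged:
By the outcome, as a careful person would: the job done as asked, in the order asked, and still so for the second after the job is handed in, with the robot touching nothing.
It also fails if it takes over 42 s, if anything falls off the work surface, if the arm or the gripper's body presses on something with over 40 N, if the wrist force passes 120 N, or if a joint passes its speed limit or range.

ROBOT

A 7-joint arm with a two-finger parallel gripper is mounted at the origin on the work surface. World frame = base frame: x ahead of the robot, y to its left, z up, the work surface at z = 0. Lengths are in mm, angles in rad, forces in N, time in s.
With the tool pointing down it reaches from about 350 to 900 mm from the base axis. Payload 7.2 kg.
Tool frame: the origin (TCP) lies at the very end of the fingers, on their centre line; the grasp point (between the pads) lies 19 mm behind it (grasp_offset is the distance from the TCP to the grasp point, in mm); z points along the fingers, y is the line along which they close (so a half turn about z gives the same grasp; the last joint's range is limited). The gripper opens to 85 mm and grips with 20 to 120 N. Pads are 22 mm wide; open, the fingers measure 114 mm over their backs; the gripper's body (76 mm by 85 mm) begins 54 mm behind the grasp point. The pads swing forward as they close: fully open they stand 13 mm farther back than shut.
Start: joints at [-1.265, 0.411, -0.013, 1.596, 0.006, 1.134, -0.082], TCP at [228.232, 581.841, 231.297] pointing down, gripper open.
Joint ranges: [-2.95, 2.95], [-0.29, 1.99], [-1.47, 1.44], [0.14, 2.54], [-1.03, 4.17], [0.13, 1.85], [-2.86, 2.86]. Speed limits (rad/s): [2.39, 2.39, 3.01, 3.01, 3.14, 3.14, 3.14].

INTERFACE

Orientations are given as a rotation vector (axis times angle).
In Python, from rig import * gives the robot as it stands.
- The arm moves only by the shell command python3 -m inch 'ROWS' [FORCE]. ROWS is JSON, a list of rows, each an object with "gripper": the finger opening in m, from 0 to 0.0854; "travel": the shift along the tool's x, y, z in m, a list of three; "roll": the turn about the tool's z in degrees. A call has 1 to 8 rows; each row shifts and turns the commanded pose from where the row before left it, along the tool's axes as they then stand; what a row does not reach is not made up. A row lasts 1/10 s, in which the tool goes at most 50 mm and 8.59 degrees, less where a joint would pass 70% of its speed; a pose out of reach is approached as far as the arm can. A call with a gripper value outside its range is refused whole. The fingers move at their own pace and stop on an object; FORCE is the grip in N (left out, the last holds). Time passes only in rows, so rows that do not move let the fingers close. It gives the time, the measured TCP pose, the force, the opening and the grip force at its end, in the units of the state.
- sense(): the state, without advancing time (a new reading comes with each control period).
- read_camera(name): name is "side" or "top"; returns the picture (420x560x3 uint8, red, green, blue); there is no depth.
- get_calibration(name): a dict with "vfov" (degrees; the focal length in pixels is half the picture's height over the tangent of half this angle, whatever the lens; pixels are square), "cx", "cy" (the principal point, pixels), "rvec" (rotation vector, rad) and "tvec" (3), from world to camera coordinates, as OpenCV has them. Camera axes: x right, y down, z forward; pixel columns grow to the right and rows downward; lengths in mm; the calibration is good to about 2 mm. A picture is of the moment at which its call begins. get_calibration takes no time and is no camera call.
- job_done(): hands the job in; it is judged then, once.
The state is a dict: "time_s": time; "qpos": joint angles; "qvel": joint speeds; "tau": joint torques, N m; "tcp_pos": TCP position; "ee_rot": TCP orientation; "wrist_force": force on the tool from outside, world axes, zero at the start; "moment": the same for the moment, N m; "grip_width": opening from 0.0 (shut) to 1.0 (fully open); "grasp_force": force on a finger pad.
Only numpy, scipy, OpenCV 4.12 (cv2) and the standard library are available. Lean on these libraries where they do the work, as an engineer would, in place of code of your own. Each camera call takes 0.05 s, during which the arm holds its last target. There are 200 camera calls.

## Working session

There is one attempt and no reset: what is moved stays moved. The work goes in short steps, Python scripts to look and compute and a shell command to move; the robot and the scene stay as the last step left them, time stands still between calls to the robot, and variables do not carry over. Pictures are saved under pics/ and viewed, at most 10 in all, crops included, and the job is handed in when it is done.

```bash
mkdir -p pics
python3 - <<'E'
from rig import *
import cv2
for n in("top","side"):
    cv2.imwrite(f"pics/{n}0.png",read_camera(n)[:,:,::-1]); print(get_calibration(n))
s=sense();print(s["time_s"],s["tcp_pos"],s["ee_rot"],s["grip_width"])
E
```

```text
{'vfov': 57.756382146591946, 'cx': 275.7376685499706, 'cy': 207.16853249282917, 'rvec': array([ 2.15764345, -2.12685946,  0.18023686]), 'tvec': array([  2.48785467, 589.86274629, 709.82917503])}
{'vfov': 57.39136844102302, 'cx': 274.15404603644157, 'cy': 211.76242361063586, 'rvec': array([ 2.18844134, -0.13367947,  0.07638749]), 'tvec': array([-601.56366529,  106.62953371,  848.87084293])}
0.1 [228.08038786 581.42214291 230.54520578] [-5.83658379e-01 -3.08673294e+00  2.25482605e-03] 0.9988190202689098
```

View pics/top0.png

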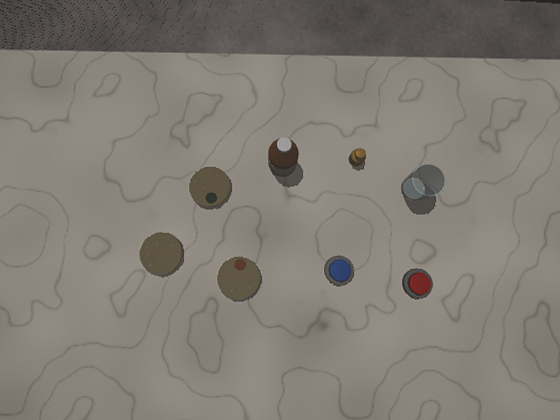

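View pics/side0.png

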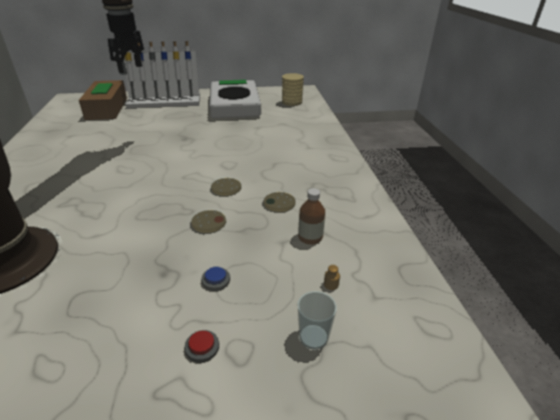

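The top view shows the dark mould spot at about (211,198), in the dish at (210,188). The orange spot is at (239,265), the cream dish at (162,254), red at (420,284) and blue at (339,270). The side view shows the same layout: mould dish (279,202), red (202,342), blue (215,277).

```bash
cat > h.py <<'E'
from rig import *
import numpy as np, cv2
from scipy.spatial.transform import Rotation as R
def K(n):
    c=get_calibration(n); f=210/np.tan(np.radians(c["vfov"]/2))
    return np.array([[f,0,c["cx"]],[0,f,c["cy"]],[0,0,1]]),cv2.Rodrigues(c["rvec"])[0],c["tvec"]
def ray(n,p):
    k,r,t=K(n); return -r.T@t, r.T@np.linalg.inv(k)@[p[0],p[1],1]
def plane(n,p,z):
    o,d=ray(n,p); return o+d*(z-o[2])/d[2]
def proj(n,X):
    k,r,t=K(n); u=k@(r@np.array(X)+t); return u[:2]/u[2]
def tri(pt,ps):
    A=[];b=[]
    for n,p in(("top",pt),("side",ps)):
        o,d=ray(n,p); d/=np.linalg.norm(d); M=np.eye(3)-np.outer(d,d); A.append(M); b.append(M@o)
    return np.linalg.lstsq(np.vstack(A),np.hstack(b),rcond=None)[0]
def blob(im,m,c,r):
    mm=np.zeros(m.shape,np.uint8); cv2.circle(mm,c,r,1,-1); q=(m&(mm>0)).astype(np.uint8)
    n,l,s,ce=cv2.connectedComponentsWithStats(q); i=1+np.argmax(s[1:,4]); return ce[i],s[i,2:]
E
python3 - <<'E'
from h import *
np.set_printoptions(precision=1,suppress=True)
t=cv2.imread("pics/top0.png").astype(int);s=cv2.imread("pics/side0.png").astype(int)
red=lambda i:(i[:,:,2]>i[:,:,1]+40)&(i[:,:,2]>i[:,:,0]+40)
blue=lambda i:(i[:,:,0]>i[:,:,2]+40)
dark=lambda i:(i.max(2)<75)
orng=lambda i:(i[:,:,2]>i[:,:,1]+22)
straw=lambda i:(i[:,:,2]>i[:,:,0]+24)|dark(i)
print("t,s px at spots",t[198,211],t[188,208],t[160,100],s[201,270],s[203,285],s[218,219],s[224,200])
for nm,f,a,b,z in(("red",red,(420,284),(202,342),22),("blue",blue,(339,270),(215,277),22),("mould",dark,(211,198),(270,201),15),("orange",orng,(239,265),(219,218),15)):
    try:
        pa,wa=blob(t,f(t),a,22 if z==22 else 8)
        print(nm,pa,wa,plane("top",pa,z))
        pb,wb=blob(s,f(s),b,25 if z==22 else 8)
        print("   side",pb,wb,plane("side",pb,z),"tri",tri(pa,pb))
    except Exception as e: print(nm,e)
for nm,a in(("mdish",(210,188)),("cdish",(162,254)),("odish",(239,278))):
    try:p,w=blob(t,straw(t),a,26);print(nm,p,w,plane("top",p,10))
    except Exception as e: print(nm,e)
print("cams",ray("top",(0,0))[0],ray("side",(0,0))[0])
for n,p in(("bottlecap",(284,145)),("weight",(360,154)),("beaker",(430,180))):print(n,plane("top",p,{"b":130,"w":50}[n[0]] if n!="beaker" else 85))
print(proj("side",sense()["tcp_pos"]))
Rt=R.from_rotvec(sense()["ee_rot"]).as_matrix();print(Rt)
E
```

```text
t,s px at spots [47 56 48] [65 83 93] [129 138 143] [43 52 43] [70 86 89] [43 54 79] [73 87 89]
red [419.6 283.1] [ 22  22 361] [ 444.6 -278.7   22. ]
   side [200.8 341. ] [ 25  21 422] [ 444.6 -281.    22. ] tri [ 444.4 -279.5   19.9]
blue [339.7 269.8] [ 21  21 347] [ 468.5 -119.1   22. ]
   side [215.  273.8] [ 20  14 216] [ 468.5 -121.7   22. ] tri [ 468.4 -119.5   19.9]
mould [210.7 197.4] [ 12  12 104] [613.4 146.1  15. ]
   side [269.3 201.2] [12  9 56] [610.8 139.8  15. ] tri [612.9 146.8  10.6]
orange [239.8 264.3] [ 12  12 103] [476.8  81.7  15. ]
   side [218.4 218.9] [ 6  5 25] [476.5  76.7  15. ] tri [476.5  82.1  11.1]
mdish [209.8 186.5] [  43   42 1201] [637.6 149.8  10. ]
cdish [161.3 252.6] [  44   42 1294] [498.2 243.   10. ]
odish [238.5 277.1] [  45   43 1334] [451.2  84.   10. ]
cams [469.6  16.6 794.3] [ 515.4 -698.1  583.8]
bottlecap [690.9  -1.9 130. ]
weight [ 701.2 -158.6   50. ]
beaker [ 640.9 -283.7   85. ]
[132.3  74.4]
[[-0.9  0.4 -0. ]
 [ 0.4  0.9 -0. ]
 [-0.  -0.  -1. ]]
```

Run:
```python
from h import *
for p in((125,104),(200,104),(120,115),(210,115),(260,117),(85,115)):print(p,plane("side",p,0).round())
```

```text
(125, 104) [ 85. 974.   0.]
(200, 104) [403. 939.   0.]
(120, 115) [ 88. 847.   0.]
(210, 115) [447. 807.   0.]
(260, 117) [645. 764.   0.]
(85, 115) [-51. 863.   0.]
```

```bash
python3 -m inch '[{"gripper":0,"travel":[-0.02,-0.01,0],"roll":0},{"gripper":0,"travel":[-0.04,-0.02,0],"roll":0},{"gripper":0,"travel":[-0.043,-0.022,0],"roll":0},{"gripper":0,"travel":[-0.043,-0.022,0],"roll":0},{"gripper":0,"travel":[-0.043,-0.022,0],"roll":0},{"gripper":0,"travel":[-0.043,-0.022,0],"roll":0},{"gripper":0,"travel":[-0.043,-0.022,0],"roll":0},{"gripper":0,"travel":[-0.043,-0.022,0],"roll":0}]' 20
python3 -m inch '[{"gripper":0,"travel":[-0.043,-0.022,0],"roll":0},{"gripper":0,"travel":[-0.043,-0.022,0],"roll":0},{"gripper":0,"travel":[-0.043,-0.022,0],"roll":0},{"gripper":0,"travel":[-0.04,-0.02,0],"roll":0},{"gripper":0,"travel":[-0.02,-0.01,0],"roll":0},{"gripper":0,"travel":[0,0,0],"roll":0},{"gripper":0,"travel":[0,0,0],"roll":0},{"gripper":0,"travel":[0,0,0],"roll":0}]'
```

```text
time_s: 0.9
tcp_pos: [466.0, 313.1, 231.1]
ee_rot: [-0.583, -3.087, 0.0]
wrist_force: [0.5, 1.2, 0.3]
grip_width: 0.004
grasp_force: 0.0
time_s: 1.7
tcp_pos: [605.1, 158.1, 231.0]
ee_rot: [-0.581, -3.086, -0.001]
wrist_force: [0.3, -0.3, -0.1]
grip_width: 0.003
grasp_force: 0.0
```

```bash
python3 -m inch '[{"gripper":0,"travel":[-0.0115,-0.0075,0.01],"roll":0},{"gripper":0,"travel":[0,0,0.03],"roll":0},{"gripper":0,"travel":[0,0,0.04],"roll":0},{"gripper":0,"travel":[0,0,0.04],"roll":0},{"gripper":0,"travel":[0,0,0.03],"roll":0},{"gripper":0,"travel":[0,0,0.01],"roll":0},{"gripper":0,"travel":[0,0,0],"roll":0},{"gripper":0,"travel":[0,0,0],"roll":0}]'
python3 - <<'E'
from h import *
i=read_camera("side")[:,:,::-1]
cv2.imwrite("pics/s1.png",cv2.resize(i[100:260,190:390],None,fx=3.5,fy=3.5,interpolation=cv2.INTER_CUBIC))
p=sense()["tcp_pos"];print(p,proj("side",p),"crop",(proj("side",p)-[190,100])*3.5)
E
```

```text
time_s: 2.5
tcp_pos: [614.9, 145.5, 72.5]
ee_rot: [0.583, 3.085, 0.001]
wrist_force: [-0.6, 0.2, 0.6]
grip_width: -0.001
grasp_force: 0.0
[615.24937875 145.59154978  73.04475748] [270.72186535 181.20302361] crop [282.52652872 284.21058263]
```

View pics/s1.png

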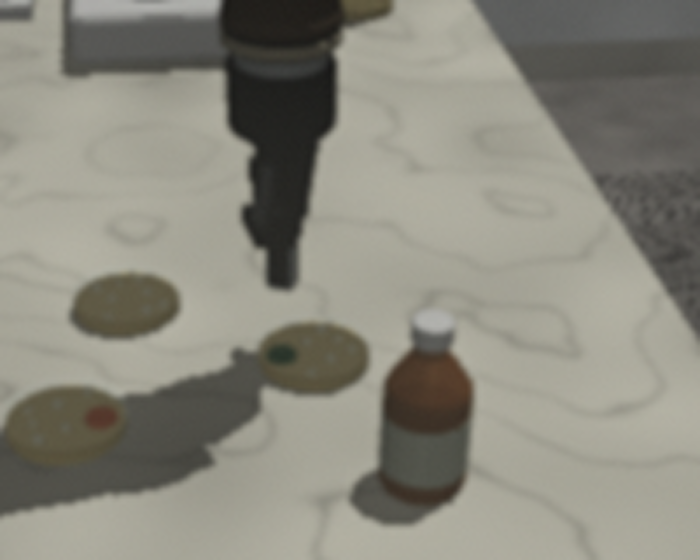

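The fingertips (crop 282,288) are right above the dark spot (281,354), and the dishes haven't moved. I'll go down to 20 mm above the lid and hold.

```bash
python3 -m inch '[{"gripper":0,"travel":[0.002,0,0.01],"roll":0},{"gripper":0,"travel":[0,0,0.014],"roll":0},{"gripper":0,"travel":[0,0,0.01],"roll":0},{"gripper":0,"travel":[0,0,0.004],"roll":0},{"gripper":0,"travel":[0,0,0],"roll":0},{"gripper":0,"travel":[0,0,0],"roll":0},{"gripper":0,"travel":[0,0,0],"roll":0}]'
python3 - <<'E'
from h import *
i=read_camera("side")[:,:,::-1]
cv2.imwrite("pics/s2.png",cv2.resize(i[130:230,210:330],None,fx=5,fy=5,interpolation=cv2.INTER_CUBIC))
p=sense()["tcp_pos"];print(p)
E
```

```text
time_s: 3.25
tcp_pos: [612.5, 146.1, 33.7]
ee_rot: [0.584, 3.086, 0.001]
wrist_force: [0.2, 0.4, 0.7]
grip_width: -0.001
grasp_force: 0.0
[612.47129875 146.14436993  33.70352593]
```

View pics/s2.png

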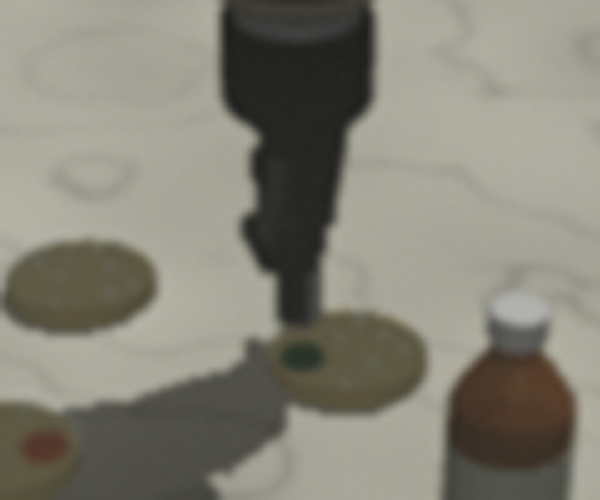

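The tips (crop 300,322) hover just above the dark spot (302,355), clear of the lid. I'll make a 1 mm trim and hold for about 4 s.

```bash
Z='' ; python3 -m inch '[{"gripper":0,"travel":[0,0,-0.001],"roll":0},{"gripper":0,"travel":[0,0,0],"roll":0},{"gripper":0,"travel":[0,0,0],"roll":0},{"gripper":0,"travel":[0,0,0],"roll":0},{"gripper":0,"travel":[0,0,0],"roll":0},{"gripper":0,"travel":[0,0,0],"roll":0},{"gripper":0,"travel":[0,0,0],"roll":0},{"gripper":0,"travel":[0,0,0],"roll":0}]'
for k in 1 2 3 4; do python3 -m inch '[{"gripper":0,"travel":[0,0,0],"roll":0},{"gripper":0,"travel":[0,0,0],"roll":0},{"gripper":0,"travel":[0,0,0],"roll":0},{"gripper":0,"travel":[0,0,0],"roll":0},{"gripper":0,"travel":[0,0,0],"roll":0},{"gripper":0,"travel":[0,0,0],"roll":0},{"gripper":0,"travel":[0,0,0],"roll":0},{"gripper":0,"travel":[0,0,0],"roll":0}]' | head -2; done
python3 -m inch '[{"gripper":0,"travel":[0,0,-0.01],"roll":0},{"gripper":0,"travel":[0,0,-0.03],"roll":0},{"gripper":0,"travel":[0,0,-0.04],"roll":0},{"gripper":0,"travel":[0,0,-0.04],"roll":0},{"gripper":0,"travel":[0,0,-0.02],"roll":0},{"gripper":0,"travel":[0,0,0],"roll":0},{"gripper":0,"travel":[0,0,0],"roll":0}]'
```

```text
time_s: 4.1
tcp_pos: [612.1, 146.1, 34.3]
ee_rot: [0.584, 3.087, 0.0]
wrist_force: [-0.3, -0.4, -0.5]
grip_width: 0.003
grasp_force: 0.0
time_s: 4.9
tcp_pos: [612.1, 146.1, 34.3]
time_s: 5.7
tcp_pos: [612.1, 146.1, 34.3]
time_s: 6.5
tcp_pos: [612.1, 146.1, 34.3]
time_s: 7.3
tcp_pos: [612.1, 146.1, 34.3]
time_s: 8.0
tcp_pos: [612.1, 146.1, 175.0]
ee_rot: [0.583, 3.086, 0.001]
wrist_force: [-0.3, 0.5, 0.1]
grip_width: -0.003
grasp_force: 0.0
```

```bash
python3 -m inch '[{"gripper":0,"travel":[0,-0.02,0],"roll":0},{"gripper":0,"travel":[0,-0.04,0],"roll":0},{"gripper":0,"travel":[0,-0.045,0],"roll":0},{"gripper":0,"travel":[0,-0.045,0],"roll":0},{"gripper":0,"travel":[0,-0.045,0],"roll":0},{"gripper":0,"travel":[0,-0.045,0],"roll":0},{"gripper":0,"travel":[0,-0.045,0],"roll":0},{"gripper":0,"travel":[0,-0.045,0],"roll":0}]'
python3 -m inch '[{"gripper":0,"travel":[0,-0.045,0],"roll":0},{"gripper":0,"travel":[0,-0.04,0],"roll":0},{"gripper":0,"travel":[0,-0.03,0],"roll":0},{"gripper":0,"travel":[0,-0.012,0],"roll":0},{"gripper":0,"travel":[0,0,0],"roll":0},{"gripper":0,"travel":[0,0,0],"roll":0},{"gripper":0,"travel":[0,0,0],"roll":0}]'
```

```text
time_s: 8.8
tcp_pos: [489.1, -163.2, 173.1]
ee_rot: [-0.584, -3.084, 0.0]
wrist_force: [1.2, -0.2, 0.8]
grip_width: 0.002
grasp_force: 0.0
time_s: 9.5
tcp_pos: [445.9, -277.5, 173.9]
ee_rot: [-0.58, -3.087, -0.001]
wrist_force: [-0.2, 0.1, 0.0]
grip_width: 0.001
grasp_force: 0.0
```

Within 2.5 mm of the button's centre. I'll trim by 2 mm and go down to about 40 mm.

```bash
python3 -m inch '[{"gripper":0,"travel":[0,-0.002,0.01],"roll":0},{"gripper":0,"travel":[0,0,0.03],"roll":0},{"gripper":0,"travel":[0,0,0.04],"roll":0},{"gripper":0,"travel":[0,0,0.035],"roll":0},{"gripper":0,"travel":[0,0,0.015],"roll":0},{"gripper":0,"travel":[0,0,0.005],"roll":0},{"gripper":0,"travel":[0,0,0],"roll":0},{"gripper":0,"travel":[0,0,0],"roll":0}]'
python3 - <<'E'
from h import *
i=read_camera("side")[:,:,::-1]
cv2.imwrite("pics/s3.png",cv2.resize(i[260:380,140:284],None,fx=5,fy=5,interpolation=cv2.INTER_CUBIC))
p=sense()["tcp_pos"];print(p)
E
```

```text
time_s: 10.3
tcp_pos: [445.1, -281.3, 40.0]
ee_rot: [0.583, 3.086, -0.0]
wrist_force: [0.3, 0.3, -0.8]
grip_width: -0.001
grasp_force: 0.0
[ 445.32969912 -281.46456741   40.24351619]
```

View pics/s3.png

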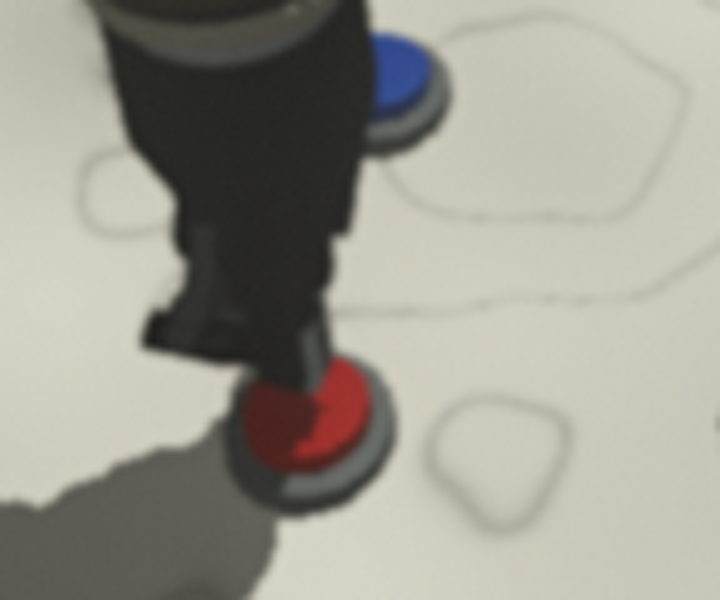

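The tips (crop 305,385) are over the red cap (centre about 308,410), and blue is well clear. Now I'll press while watching the force.

```bash
python3 -m inch '[{"gripper":0,"travel":[0,0,0.008],"roll":0},{"gripper":0,"travel":[0,0,0.006],"roll":0},{"gripper":0,"travel":[0,0,0.004],"roll":0},{"gripper":0,"travel":[0,0,0.002],"roll":0},{"gripper":0,"travel":[0,0,0.002],"roll":0},{"gripper":0,"travel":[0,0,0],"roll":0},{"gripper":0,"travel":[0,0,0],"roll":0}]'
python3 -m inch '[{"gripper":0,"travel":[0,0,0.0015],"roll":0},{"gripper":0,"travel":[0,0,0.001],"roll":0},{"gripper":0,"travel":[0,0,0],"roll":0},{"gripper":0,"travel":[0,0,0],"roll":0}]'
```

```text
time_s: 11.05
tcp_pos: [444.5, -281.1, 17.4]
ee_rot: [-0.584, -3.087, -0.0]
wrist_force: [-0.1, 1.9, 4.1]
grip_width: -0.001
grasp_force: 2.0
time_s: 11.45
tcp_pos: [444.6, -281.1, 15.9]
ee_rot: [0.584, 3.086, 0.001]
wrist_force: [-4.4, 3.3, 17.7]
grip_width: 0.003
grasp_force: 9.0
```

17.7 N at z = 15.9 mm means the button has bottomed out. Releasing.

```bash
python3 -m inch '[{"gripper":0,"travel":[0,0,0],"roll":0},{"gripper":0,"travel":[0,0,-0.004],"roll":0},{"gripper":0,"travel":[0,0,-0.01],"roll":0},{"gripper":0,"travel":[0,0,-0.03],"roll":0},{"gripper":0,"travel":[0,0,-0.04],"roll":0},{"gripper":0,"travel":[0,0,-0.03],"roll":0},{"gripper":0,"travel":[0,0,0],"roll":0},{"gripper":0,"travel":[0,0,0],"roll":0}]'
python3 - <<'E'
from h import *
cv2.imwrite("pics/s4.png",read_camera("side")[:,:,::-1])
E
```

```text
time_s: 12.25
tcp_pos: [444.8, -281.4, 129.4]
ee_rot: [0.583, 3.085, -0.0]
wrist_force: [-0.8, -0.4, 0.3]
grip_width: 0.001
grasp_force: 0.0
```

View pics/s4.png

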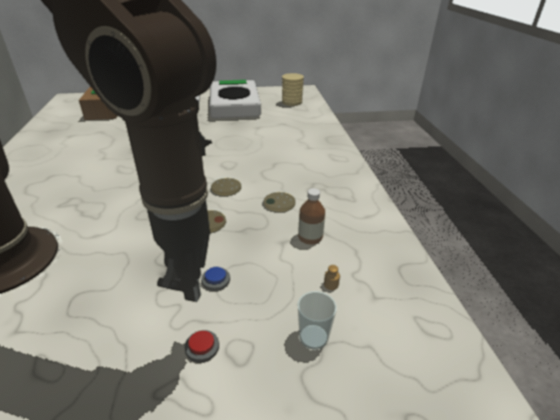

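The red button (202,342) is back up. The dishes, bottle, weight and beaker are where they were, and the arm is clear of everything.

```bash
python3 -c "
from rig import *
print(job_done())"
```

```text
the job is handed in; nothing more can be done
None
```

I held the closed fingertips still about 2 cm above the mould spot for about 4 s, then pressed the red button fully down (17.7 N at the bottom) and let it come back up; nothing else was touched, and I handed the job in at about 12.3 s.

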